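Snug a calabash gourd in the screw clamp

ROBOT

A 7-joint arm with a two-finger parallel gripper is mounted at the origin on the work surface. World frame = base frame: x ahead of the robot, y to its left, z up, the work surface at z = 0. Lengths are in m, angles in degrees, forces in N, time in s.
With the tool pointing down it reaches from about 0.425 to 0.95 m from the base axis. Payload 16.7 kg.
Tool frame: the origin (TCP) lies on the centre line of the jaws, within the pads' length; the fingertips stand 22 mm ahead of it and the grasp point (between the pads) lies 3 mm ahead of it (env.nose_length is the distance from the TCP to the fingertips, in m); z points along the fingers, y is the direction in which the jaws open and shut (so a half turn about z gives the same grasp; the last joint's range is limited). The gripper opens to 94 mm and grips with 3 to 60 N. Pads are 16 mm wide; open, the fingers measure 119 mm over their backs; the gripper's body (75 mm by 177 mm) begins 78 mm behind the grasp point.
Start: joints at [67.408, 24.414, 4.234, 92.017, -1.954, 63.644, -3.845], TCP at [0.164, -0.655, 0.227] pointing down, gripper open.
Joint ranges: [-163.25, 163.25], [-28.42, 122.38], [-70.27, 78.77], [12.13, 141.07], [-58.53, 238.53], [9.26, 117.41], [-156.51, 156.51]. Speed limits (degrees/s): [108.29, 108.29, 136.94, 136.94, 172.46, 172.46, 172.46].

INTERFACE

Orientations are given as [roll, pitch, yaw] about the fixed x, y, z axes, in that order (R = Rz(yaw) Ry(pitch) Rx(roll)).
In Python, from cell import monitor, optics, ticket, env gives the robot as it stands.
- The arm moves only by the shell command python3 -m handwheel 'ROWS' [FORCE]. ROWS is JSON, a list that holds one entry, the list of rows, each a list of 7 numbers: the turn, a rotation vector about the tool's x, y, z in rad, then the shift along the tool's x, y, z in mm, then the finger opening in mm, from 0 to 94. A call has 1 to 12 rows; each row shifts and turns the commanded pose from where the row before left it, along the tool's axes as they then stand; what a row does not reach is not made up. A row lasts 1/12 s, in which the tool goes at most 41.7 mm and 7.16 degrees, less where a joint would pass 70% of its speed; a pose out of reach is approached as far as the arm can. A call with a gripper value outside its range is refused whole. The fingers move at their own pace and stop on an object; FORCE is the grip in N (left out, the last holds). Time passes only in rows, so rows that do not move let the fingers close. It gives the time, the measured TCP pose, the force and the opening at its end, in the units of the state.
- monitor.observe(): the state, without advancing time (a new reading comes with each control period).
- optics.grab_frame(name): name is "scene" or "top" or "wrist"; returns (picture, depth): 400x640x3 uint8, red, green, blue; 400x640 float32, m along the optical axis (not along the pixel's ray), 0 where there is no reading.
- optics.camera_params(name): a dict with "fx", "fy", "cx", "cy" (pixels), "origin" and "rotation" of the camera in the world; the wrist camera has in their place "hand_eye" (4x4, takes a point from camera to tool coordinates, whose origin is the TCP and whose axes are the flange's). Camera axes: x right, y up, looking along -z (the intrinsics and any distortion apply to the point x, -y, -z); pixel columns grow to the right and rows downward; lengths in m; the calibration is good to about 2 mm. The wrist camera is an equidistant fisheye: a pixel r from the principal point sees the ray r / f radians off the axis. A picture is of the moment at which its call begins: read the wrist's pose just before it. camera_params takes no time and is no camera call.
- ticket.finish_job(): hands the job in, once; it reports no verdict.
The state is a dict: "clock": time; "qpos": joint angles; "qvel": joint speeds; "tau": joint torques, N m; "position": TCP position; "ee_rot": TCP orientation; "ft_force": force on the tool from outside, world axes, zero at the start; "torque": the same for the moment, N m; "opening": opening from 0.0 (shut) to 1.0 (fully open).
Only numpy, scipy, OpenCV 4.12 (cv2) and the standard library are available. Lean on these libraries where they do the work, as an engineer would, in place of code of your own. Each camera call takes 0.05 s, during which the arm holds its last target. There are 200 camera calls.

TASK

The new calabash gourd is to be scraped out: lift it off the turntable shelf and set it down gently, mouth up, in the dished bed of the wooden screw clamp. Then wind the clamp's red-handled crank clockwise until its cork pad meets the gourd, and snug it by feel: firm enough that the gourd cannot shift, but not so hard that it cracks. Let go of the crank and leave everything else where it stands.

Things in the scene. Friction and masses are not known exactly. Their poses are not given: they have to be found in the camera images.
- gourd_mid (a point): Calabash gourd: tan, dark leather band round its belly, metal ring at its mouth; loose, 0.2 to 0.33 kg, 105 mm tall, round in plan, small flat foot. Point on its axis half-way up (52.5 mm above the underside); z points to the mouth. Belly 67 mm across from 29 to 47 mm above the underside. Stands upright in one of three places on the turntable, with the jar and the canister in the others.
- gourd_neck (a point): Middle of the gourd's narrow neck, on its axis, 29.5 mm above point gourd_mid and 23 mm below the mouth: 46 mm across, straight for 6 mm up and down, the best place to grip. 19 mm below it the gourd is 59 mm across; the mouth above is 54 mm across.
- seat (a point): Centre of the dish (round flat-bottomed recess 52 mm across, 5 mm deep) in the clamp's pale wooden bed, at the level of the bed's top, 58 mm above the worktop. The gourd's foot stands on the floor of the dish, its half-way point then 47 mm above this point, with about 4 mm of play all round; when centred, its belly is about 3 mm clear of the V jaw.
- clamp: Wooden screw clamp, fixed, turned up to 0.3 rad. Origin on the worktop under the dish. The wooden screw lies level along its y, 92 mm above the worktop, over the dish's centre line, and advances to its +y. Fixed cork-lined V jaw at +y (top 108 mm above the worktop); nut post at y -82 to -110 mm (top 118 mm); crank beyond it. Base board 130 mm (x) by 205 mm (y).
- pad_face (a point): Centre of the round cork face (40 mm across) of the swivel pad on the screw's end, looking along the clamp's +y, 92 mm above the worktop. It moves along with the screw but does not turn with it. It meets a centred gourd when 34 mm from the dish's centre along the clamp's y and starts 3 to 11 mm short of that. Clamping proper begins at about 30 mm, the gourd then being against the V jaw.
- crank (a joint): Crank angle, rad, 0.2 to 5 at the start. Turned clockwise as seen looking along the clamp's +y (from the crank's end) it grows, and the screw advances 10 mm a turn to the gourd. Handle offset from the hub = 40 mm x (sin(angle) along the clamp's x, cos(angle) up): from the top it goes to +x, then down. It stays where it is left. Range -1 to 17.
- crank_hub (a point): Centre of the crank's hub on the screw axis, in the plane of the crank arm; it moves along the clamp's y with the screw. Force along its circle needed to keep the handle moving: about 4 N while the pad is free, and about 0.04 N more for each newton of clamping force (about 2 N more when well snugged). This rise is still felt by a hand that has stopped and holds the handle.
- knob_mid (a point): Middle of the red crank handle, a cylinder 22 mm thick, 56 mm long, parallel to the clamp's y and pointing away from the clamp. It spins freely on its pin, so it can be pinched from above and carried round with the hand kept upright. It goes round the hub in the upright plane on a circle of 40 mm radius (52 to 132 mm above the worktop), 38 mm outboard of the hub.
- pad: The clamp's swivel pad: cork face, rubber cushion (about 12 N per mm) behind it. Its press on the gourd is the clamping force: about 55 N is well snugged, under 25 N is loose, above 90 N risks cracking. After the first touch it pushes the gourd, with little force, some 3 mm until the belly meets the V jaw; from there the force grows by about 17 N per rad of the crank.
- turntable: White melamine turntable shelf, 304 mm across, top 32 mm above the worktop with a 5 mm lip; turns stiffly. Origin under its centre, on the worktop. The gourd, jar and canister stand on it about 85 mm from its centre, a third of a turn apart.
- jar: Glass jar with an orange gasket and a wire bail clamp lid, 72 mm across, 108 mm tall; loose, on the turntable; leave alone. Origin under its centre.
- canister: Grey plastic canister with a darker lid, 86 mm across, 110 mm tall; loose, on the turntable; leave alone. Origin under its centre.
- tray: Small wooden tray, 150 x 230 x 22 mm, fixed, with the bombilla and the wooden spoon lying in it. Origin under its centre.
- bombilla: Chrome bombilla (drinking straw with a bulb strainer), 185 mm long, lying in the tray; leave alone.
- spoon: Wooden spoon, 170 mm long, lying in the tray; leave alone.
- mug: Blue mug, 80 mm across, 92 mm tall; loose on the worktop; leave alone. Origin under its centre.
- spice: Amber glass spice jar with a metal cap, 48 mm across, 95 mm tall; loose on the worktop; leave alone. Origin under its centre.

How it is judged:
By the outcome, as a careful person would: the job done as asked, in the order asked, and still so for the second after the job is handed in, with the robot touching nothing.
It also fails if it takes over 64 s, if anything falls off the work surface, if the arm or the gripper's body presses on something with over 40 N, if the wrist force passes 120 N, or if a joint passes its speed limit or range.

## Working session

There is one attempt and no reset: what is moved stays moved. The work goes in short steps, Python scripts to look and compute and a shell command to move; the robot and the scene stay as the last step left them, time stands still between calls to the robot, and variables do not carry over. Pictures are saved under pics/ and viewed, about 8 in all and at most 12, crops included, and the job is handed in when it is done.

```bash
ls; mkdir -p pics; python3 - <<'E'
from cell import monitor, optics, env
import cv2,numpy as np
s=monitor.observe(); print(s); 
for n in ("scene","top"):
    im,d=optics.grab_frame(n); cv2.imwrite(f"pics/{n}0.png",im[:,:,::-1]); np.save(f"pics/{n}0.npy",d); print(n,optics.camera_params(n))
print(optics.camera_params("wrist"), env.nose_length)
E
```

```text
pics
{'clock': 0.0, 'qpos': array([67.40972826, 24.45031899,  4.23310301, 92.05200896, -1.95417166,
       63.64436581, -3.84271844]), 'qvel': array([ 2.54794810e-05,  2.23372296e-02,  1.94530080e-02,  2.75413491e-02,
        4.28225151e-02, -6.98145396e-02,  1.36477327e-01]), 'tau': array([ 4.58130162e-03, -9.35813642e+01,  3.66880752e+00, -4.54181635e+01,
       -4.88657551e-02,  2.02823966e-02,  1.52735124e-04]), 'position': array([ 0.16343139, -0.65448765,  0.22677054]), 'ee_rot': array([-1.79925758e+02,  5.91588994e-03,  1.40227915e+01]), 'ft_force': array([0.10675164, 0.17595878, 0.22586923]), 'torque': array([-0.00766442,  0.018047  ,  0.0352193 ]), 'opening': 0.9985437790902398}
scene {'fx': 441.6465358732471, 'fy': 441.6465358732471, 'cx': 319.065849843256, 'cy': 202.03565049579248, 'origin': array([ 1.51522052, -0.31119188,  0.75469648]), 'rotation': array([56.05962929, -0.27946109, 74.22578356])}
top {'fx': 517.9011521425488, 'fy': 517.9011521425488, 'cx': 324.72254459593495, 'cy': 192.10610932950843, 'origin': array([ 0.24668806, -0.04324616,  1.58180713]), 'rotation': array([ 13.37925909,   0.31571767, -94.60036606])}
{'fx': 309.70691628693146, 'fy': 309.70691628693146, 'cx': 321.6897815013517, 'cy': 202.89051958354122, 'hand_eye': array([[-3.36571645e-04,  9.60281094e-01,  2.79034242e-01,
         8.05838550e-02],
       [ 9.99999808e-01,  4.68287618e-04, -4.05384534e-04,
         6.79689094e-05],
       [-5.19951384e-04,  2.79034052e-01, -9.60281067e-01,
        -1.57523631e-01],
       [ 0.00000000e+00,  0.00000000e+00,  0.00000000e+00,
         1.00000000e+00]])} 0.022
```

View pics/top0.png

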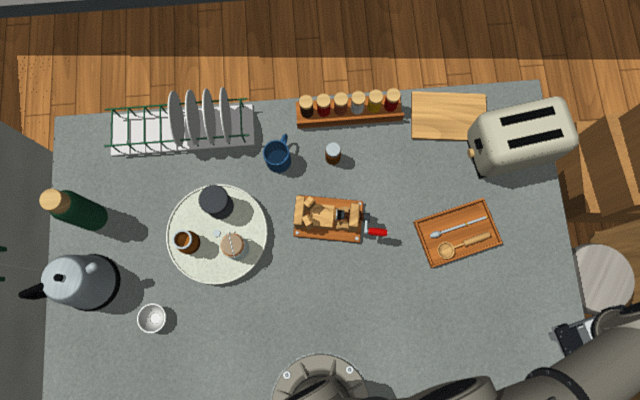

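View pics/scene0.png

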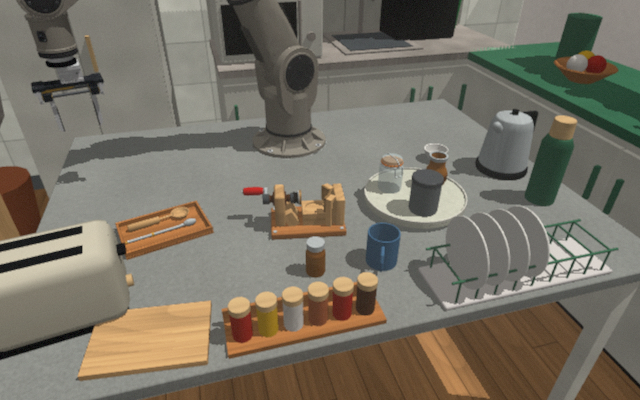

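The top view shows the gourd at about (187,242), the jar at (232,245), the canister at (215,202), the clamp bed near (328,218) and the red handle at (376,232). The scene view shows the handle on the near-robot side, with the crank pointing to world -y.

```bash
cat > h.py <<'E'
import numpy as np,cv2
from scipy.spatial.transform import Rotation as R
from cell import monitor, optics
def rot(e): return R.from_euler('xyz',e,degrees=True).as_matrix()
def cam(n):
    p=optics.camera_params(n)
    if n!="wrist": return p,rot(p["rotation"]),np.array(p["origin"])
    s=monitor.observe(); T=np.eye(4);T[:3,:3]=rot(s["ee_rot"]);T[:3,3]=s["position"]
    T=T@p["hand_eye"]; return p,T[:3,:3],T[:3,3]
def ray(c,n,u,v):
    p,Rm,o=c; x=(u-p["cx"])/p["fx"]; y=(v-p["cy"])/p["fy"]
    if n=="wrist":
        r=np.hypot(x,y)+1e-12; d=np.array([np.sin(r)*x/r,-np.sin(r)*y/r,-np.cos(r)])
    else: d=np.array([x,-y,-1.])
    return o,Rm@d
def plane(c,n,u,v,z):
    o,d=ray(c,n,u,v); return o+d*(z-o[2])/d[2]
def proj(c,n,P):
    p,Rm,o=c; q=Rm.T@(np.array(P)-o); x,y,z=q[0],-q[1],-q[2]
    if n=="wrist":
        r=np.hypot(x,y); th=np.arctan2(r,z); k=th/(r+1e-12)
    else: k=1/z
    return np.array([p["cx"]+p["fx"]*x*k,p["cy"]+p["fy"]*y*k])
E
python3 - <<'E'
from h import *
c=cam("top"); im=cv2.imread("pics/top0.png"); d=np.load("pics/top0.npy")
hsv=cv2.cvtColor(im,cv2.COLOR_BGR2HSV)
m=((hsv[...,0]<6)|(hsv[...,0]>174))&(hsv[...,1]>200)&(hsv[...,2]>120); m[:200]=0;m[260:]=0; m[:,:340]=0;m[:,400:]=0
ys,xs=np.nonzero(m); print("red",xs.min(),xs.max(),ys.min(),ys.max(),len(xs))
u,v=xs.mean(),ys.mean(); z=np.median(d[m]);o,dr=ray(c,"top",u,v); print("knob top",o+dr*z)
for nm,u,v,z in(("gourd",187,242,.137),("jar",232,245,.14),("can",215,201,.142),("bed",330,219,.058)):print(nm,plane(c,"top",u,v,z))
crop=np.hstack([cv2.resize(im[180:290,160:280],None,fx=3.3,fy=3.3,interpolation=cv2.INTER_CUBIC),cv2.resize(im[180:290,285:405],None,fx=3.3,fy=3.3,interpolation=cv2.INTER_CUBIC)])
cv2.imwrite("pics/c0.png",crop)
E
```

```text
red 369 386 228 235 114
knob top [ 0.4697389  -0.20502931  0.10249486]
gourd [0.47787001 0.33405097 0.137     ]
jar [0.45874032 0.20780726 0.14      ]
can [0.58820516 0.25089881 0.142     ]
bed [ 0.52503722 -0.07303622  0.058     ]
```

View pics/c0.png

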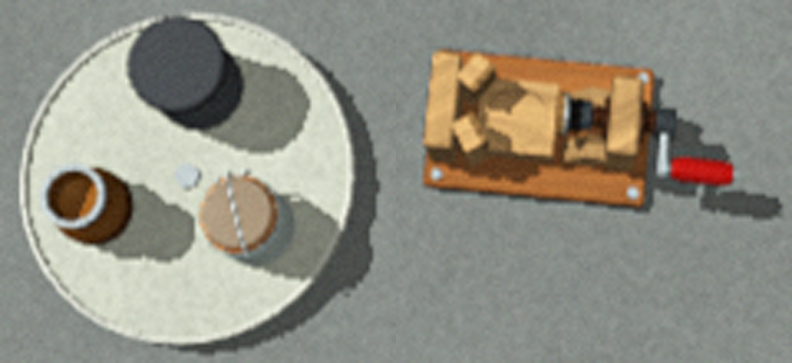

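The crop gives the mouth ring centre at crop (75,197), the clamp board corners at (435,50), (652,70), (640,207) and (425,185), and a handle that is level on the robot side.

```bash
cat >> h.py <<'E'
def to(P,yaw=None):
    s=monitor.observe(); M=rot(s["ee_rot"]); t=M.T@(np.array(P)-s["position"])*1000
    print("t",round(s["clock"],2),"pos",s["position"].round(4),"rpy",s["ee_rot"].round(2),"q",s["qpos"].round(0),"F",s["ft_force"].round(1),"op",round(s["opening"],3))
    print(" shift mm (tool)",t.round(1), "" if yaw is None else "tool-z turn rad %.3f"%np.radians(-((yaw-s["ee_rot"][2]+180)%360-180)))
E
python3 - <<'E'
from h import *
c=cam("top")
P=[plane(c,"top",285+x/3.3,180+y/3.3,.018) for x,y in((435,50),(652,70),(640,207),(425,185))]
for p in P: print(p.round(4))
m=np.mean(P,0); e=(P[0]-P[1]+P[3]-P[2])/2; print("centre",m,"len",np.linalg.norm(e),"theta",np.degrees(np.arctan2(-e[0],e[1])))
print("gourd",plane(c,"top",160+75/3.3,180+197/3.3,.137))
to([.47,-.10,.35],-90+0)
E
```

```text
[ 0.5852 -0.3479  0.018 ]
[ 0.5496 -0.5476  0.018 ]
[ 0.423  -0.5173  0.018 ]
[ 0.4592 -0.3233  0.018 ]
centre [ 0.50427047 -0.43404063  0.018     ] len 0.20010604170644505 theta -10.33019605054216
gourd [0.48535954 0.3459159  0.137     ]
t 0.1 pos [ 0.1635 -0.6545  0.2269] rpy [-179.94    0.     14.02] q [67. 24.  4. 92. -2. 64. -4.] F [ 0.1  0.6 -0.8] op 1.001
 shift mm (tool) [ 431.7 -463.9 -122.6] tool-z turn rad 1.816
```

```bash
python3 - <<'E'
from h import *
c=cam("top")
P=[plane(c,"top",285+(x-396)/3.3,180+y/3.3,.018) for x,y in((435,50),(652,70),(640,207),(425,185))]
m=np.mean(P,0); e=(P[0]-P[1]+P[3]-P[2])/2; print("centre",m,"len",np.linalg.norm(e),"theta",np.degrees(np.arctan2(-e[0],e[1])))
to([.49,-.13,.34],-100)
E
```

```text
centre [ 0.53411766 -0.06777186  0.018     ] len 0.20167923894413453 theta -10.29312779162345
t 0.1 pos [ 0.1635 -0.6545  0.2269] rpy [-179.94    0.     14.02] q [67. 24.  4. 92. -2. 64. -4.] F [ 0.1  0.6 -0.8] op 1.001
 shift mm (tool) [ 443.9 -429.9 -112.7] tool-z turn rad 1.990
```

```bash
python3 -m handwheel '[[[0,0,0,24.7,-23.9,-6.3,94],[0,0,0,24.7,-23.9,-6.3,94],[0,0,0,24.7,-23.9,-6.3,94],[0,0,0,24.7,-23.9,-6.3,94],[0,0,0,24.7,-23.9,-6.3,94],[0,0,0,24.7,-23.9,-6.3,94],[0,0,0,24.7,-23.9,-6.3,94],[0,0,0,24.7,-23.9,-6.3,94],[0,0,0,24.7,-23.9,-6.3,94],[0,0,0,24.7,-23.9,-6.3,94],[0,0,0,24.7,-23.9,-6.3,94],[0,0,0,24.7,-23.9,-6.3,94]]]'; python3 -c "
from h import *
to([.49,-.13,.34],-100)"
```

```text
clock: 1.1
position: [0.382, -0.3031, 0.3033]
ee_rot: [-180.0, 0.0, 14.0]
ft_force: [1.1, -0.7, 0.8]
opening: 1.0
t 1.1 pos [ 0.382  -0.3031  0.3033] rpy [-1.800e+02  1.000e-02  1.402e+01] q [ 40.   3. -10. 109.   1.  67. -46.] F [ 1.1 -0.7  0.8] op 1.0
 shift mm (tool) [ 146.7 -141.8  -36.7] tool-z turn rad 1.990
```

```bash
python3 -m handwheel '[[[0,0,0,24.5,-23.6,-6.1,94],[0,0,0,24.5,-23.6,-6.1,94],[0,0,0,24.5,-23.6,-6.1,94],[0,0,0,24.5,-23.6,-6.1,94],[0,0,0,24.5,-23.6,-6.1,94],[0,0,0,24.2,-23.8,-6.2,94],[0,0,-0.115,0,0,0,94],[0,0,-0.115,0,0,0,94],[0,0,-0.115,0,0,0,94],[0,0,-0.115,0,0,0,94],[0,0,-0.115,0,0,0,94],[0,0,-0.115,0,0,0,94]]]' >/dev/null; python3 -m handwheel '[[[0,0,-0.115,0,0,0,94],[0,0,-0.115,0,0,0,94],[0,0,-0.115,0,0,0,94],[0,0,-0.115,0,0,0,94],[0,0,0,0,0,0,94],[0,0,0,0,0,0,94]]]';  python3 -c "
from h import *
c=cam('wrist')
im,d=optics.grab_frame('wrist'); cv2.imwrite('pics/w1.png',im[:,:,::-1]); np.save('pics/w1.npy',d); np.save('pics/w1R.npy',np.vstack([c[1],c[2]]))
to([.479,.340,.30],80)"
```

```text
clock: 2.6
position: [0.4895, -0.1317, 0.3396]
ee_rot: [-180.0, -0.0, 79.7]
ft_force: [-0.5, -0.2, -0.9]
opening: 1.002
t 2.65 pos [ 0.4895 -0.1317  0.3397] rpy [-179.98   -0.     79.66] q [ 30.   5. -24. 103.   2.  72.  -5.] F [-0.4 -0.2  1.4] op 1.001
 shift mm (tool) [462.1 -95.   39.7] tool-z turn rad -0.006
```

View pics/w1.png

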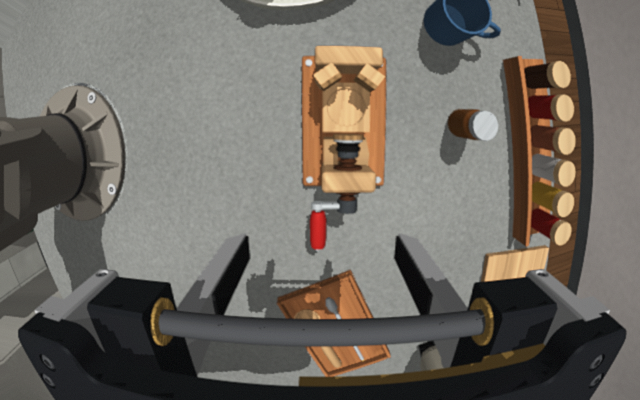

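The wrist view shows the clamp almost upright. The dish rim is near (347,103), the pad near (347,143), the hub near (347,203) and the red handle near (318,230). I'll enlarge the dish area.

```bash
python3 - <<'E'
from h import *
im=cv2.imread("pics/w1.png"); d=np.load("pics/w1.npy")
cv2.imwrite("pics/c1.png",cv2.resize(im[40:260,290:405],None,fx=2.7,fy=2.7,interpolation=cv2.INTER_CUBIC)) if 0 else cv2.imwrite("pics/c1.png",np.hstack([cv2.resize(im[40:150,295:400],None,fx=4,fy=4,interpolation=cv2.INTER_CUBIC),cv2.resize(im[140:250,300:390],None,fx=4,fy=4,interpolation=cv2.INTER_CUBIC)]))
E
```

```text
(no output)
```

View pics/c1.png

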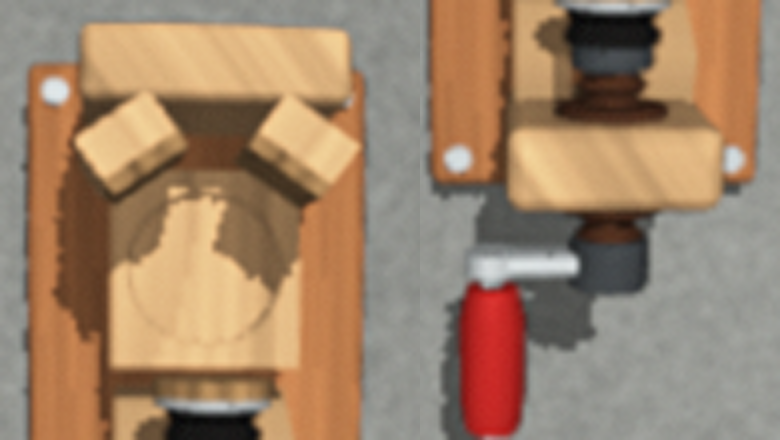

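The dish rim centre is at full-image (346.3,106.8). The handle runs from (318,210.5) to (318,249), the front edge of the pad is at about (348,136), and the board screws are at (308.7,62.5), (309.2,180) and (378.2,180).

```bash
python3 - <<'E'
from h import *
A=np.load("pics/w1R.npy"); c=(optics.camera_params("wrist"),A[:3],A[3]); d=np.load("pics/w1.npy")
f=lambda u,v,z:plane(c,"wrist",u,v,z)
s=f(346.3,106.8,.058); print("seat",s)
a,b,e=f(308.7,62.5,.018),f(309.2,180,.018),f(378.2,180,.018)
print("theta from screws",np.degrees(np.arctan2(-(a-b)[0],(a-b)[1])),np.degrees(np.arctan2((e-b)[1],(e-b)[0])), np.linalg.norm(a-b),np.linalg.norm(e-b))
# handle: depth
for u,v in((318,215),(318,229),(318,244),(346,205)):
    dep=d[v,u]; o,r=ray(c,"wrist",u,v); n=r@(-A[:3][:,2]); p=o+r*dep/n; print(u,v,p.round(4))
th=np.radians(-10.3); cx=np.array([np.cos(th),np.sin(th),0]); cy=np.array([-np.sin(th),np.cos(th),0])
k1,k2=f(318,210.5,.097),f(318,249,.097)
for n,p in(("k1",k1),("k2",k2),("hubtop",f(346.5,203,.1)),("padface",f(347,137,.112))): print(n,p.round(4),"clamp xy",((p-s)@cx).round(4),((p-s)@cy).round(4))
# top cam knob
E
```

```text
seat [ 0.53927526 -0.04608386  0.058     ]
theta from screws -10.33664420846363 -10.122382947294266 0.18417428650159925 0.1100389054690497
318 215 [ 0.4748 -0.1804  0.1032]
318 229 [ 0.4712 -0.1999  0.104 ]
318 244 [ 0.4672 -0.2213  0.1053]
346 205 [ 0.5139 -0.1727  0.1052]
k1 [ 0.4755 -0.1761  0.097 ] clamp xy -0.0395 -0.1393
k2 [ 0.465  -0.2325  0.097 ] clamp xy -0.0397 -0.1967
hubtop [ 0.5152 -0.1717  0.1   ] clamp xy -0.0013 -0.1279
padface [ 0.5293 -0.0841  0.112 ] clamp xy -0.0031 -0.0392
```

```bash
python3 -m handwheel '[[[0,0,0,38.5,-7.9,3,94],[0,0,0,38.5,-7.9,3,94],[0,0,0,38.5,-7.9,3,94],[0,0,0,38.5,-7.9,3,94],[0,0,0,38.5,-7.9,3,94],[0,0,0,38.5,-7.9,3,94],[0,0,0,38.5,-7.9,3,94],[0,0,0,38.5,-7.9,3,94],[0,0,0,38.5,-7.9,3,94],[0,0,0,38.5,-7.9,3,94],[0,0,0,38.5,-7.9,3,94],[0,0,0,38.5,-7.9,3,94]]]' >/dev/null; python3 -m handwheel '[[[0,0,0,0,0,0,94],[0,0,0,0,0,0,94],[0,0,0,0,0,0,94]]]';  python3 -c "
from h import *
c=cam('wrist')
im,d=optics.grab_frame('wrist'); cv2.imwrite('pics/w2.png',im[:,:,::-1]); np.save('pics/w2.npy',d); np.save('pics/w2R.npy',np.vstack([c[1],c[2]]))
to([.48,.343,.111],79.7)"
```

```text
clock: 3.9
position: [0.4772, 0.3395, 0.3034]
ee_rot: [-180.0, 0.0, 79.8]
ft_force: [1.1, -0.3, 0.3]
opening: 1.002
t 3.95 pos [0.4775 0.3389 0.3037] rpy [1.800e+02 4.000e-02 7.975e+01] q [ -6.  17. -44.  96.  13.  71. -63.] F [ 0.7 -0.4  0.5] op 1.003
 shift mm (tool) [  4.6   1.7 192.7] tool-z turn rad 0.001
```

View pics/w2.png

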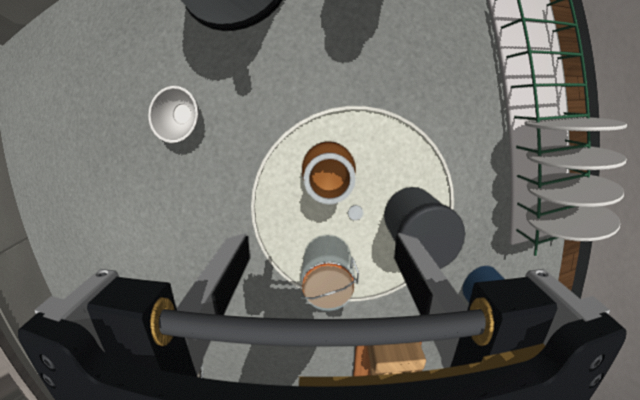

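The wrist view shows the gourd's mouth ring centred at about (329,178), with the jar at (329,285) and the canister at (430,230).

```bash
python3 - <<'E'
from h import *
A=np.load("pics/w2R.npy"); c=(optics.camera_params("wrist"),A[:3],A[3]); d=np.load("pics/w2.npy")
im=cv2.imread("pics/w2.png"); hsv=cv2.cvtColor(im,cv2.COLOR_BGR2HSV)
m=((hsv[...,1]<50)&(hsv[...,2]>110)).astype(np.uint8); y,x=np.mgrid[:400,:640]
r=np.hypot(x-329,y-178); 
# ring by depth: pixels with height ~0.137
o=A[3]; H=np.zeros((400,640))
for v in range(140,215):
    for u in range(290,370):
        if d[v,u]>0:
            _,q=ray(c,"wrist",u,v); p=o+q*d[v,u]/(q@(-A[:3][:,2])); H[v,u]=p[2]
k=((H>.130)&(H<.145)).astype(np.uint8); print(k.sum(), np.median(H[k>0]))
cn=max(cv2.findContours(k,cv2.RETR_EXTERNAL,cv2.CHAIN_APPROX_NONE)[0],key=len); (u,v),ax,_=cv2.fitEllipse(cn); print(u,v,ax)
g=plane(c,"wrist",u,v,.137); print("gourd",g, "tcp at z.137 px",proj(c,"wrist",[.4775,.3389,.137]))
# two-view check: top ray
print("top",plane(cam("top"),"top",160+75/3.3,180+197/3.3,.137))
to([g[0],g[1],.117],79.7)
E
```

```text
843 0.13818320805652495
329.1929931640625 178.15757751464844 (49.11894607543945, 50.76520919799805)
gourd [0.48673393 0.35217399 0.137     ] tcp at z.137 px [322.87305311 191.50324493]
top [0.48535954 0.3459159  0.137     ]
t 3.95 pos [0.4775 0.3389 0.3037] rpy [1.800e+02 4.000e-02 7.975e+01] q [ -6.  17. -44.  96.  13.  71. -63.] F [ 0.7 -0.4  0.5] op 1.003
 shift mm (tool) [ 14.9   6.7 186.7] tool-z turn rad 0.001
```

```bash
python3 -m handwheel '[[[0,0,0,5,2.2,20,94],[0,0,0,5,2.2,28,94],[0,0,0,5,2.2,28,94],[0,0,0,0,0,20,94],[0,0,0,0,0,0,94],[0,0,0,0,0,0,94]]]'; cat > ring.py <<'E'
from h import *
def ring(zt,lo,hi,box,name):
    c=cam('wrist'); im,d=optics.grab_frame('wrist'); cv2.imwrite(f'pics/{name}.png',im[:,:,::-1])
    H=np.zeros((400,640)); 
    for v in range(box[1],box[3]):
        for u in range(box[0],box[2]):
            if d[v,u]>0:
                o,q=ray(c,"wrist",u,v); H[v,u]=(o+q*d[v,u]/(q@(-c[1][:,2])))[2]
    k=((H>lo)&(H<hi)).astype(np.uint8)
    cn=max(cv2.findContours(k,cv2.RETR_EXTERNAL,cv2.CHAIN_APPROX_NONE)[0],key=len); (u,v),ax,_=cv2.fitEllipse(cn); print("ellipse",u,v,ax,"z",np.median(H[k>0]))
    return plane(c,"wrist",u,v,zt)
E
python3 -c "
from ring import *
g=ring(.137,.130,.145,(250,120,400,280),'w3'); print(g); to([g[0],g[1],.117],79.7)"
```

```text
clock: 4.45
position: [0.4866, 0.352, 0.2079]
ee_rot: [-180.0, 0.1, 79.8]
ft_force: [-0.6, 0.9, 1.1]
opening: 1.0
ellipse 322.8554992675781 219.47021484375 (66.5687026977539, 69.27952575683594) z 0.13806574808763433
[0.48686899 0.35302717 0.137     ]
t 4.5 pos [0.487  0.3528 0.209 ] rpy [ 1.7996e+02 -2.0000e-02  7.9800e+01] q [ -9.  24. -42. 101.  18.  62. -67.] F [0.4 0.5 1.1] op 0.998
 shift mm (tool) [ 0.2 -0.2 92. ] tool-z turn rad 0.002
```

```bash
python3 -m handwheel '[[[0,0,0,0,0,20,94],[0,0,0,0,0,26,94],[0,0,0,0,0,22,94],[0,0,0,0,0,14,94],[0,0,0,0,0,7,94],[0,0,0,0,0,3,94],[0,0,0,0,0,0,94],[0,0,0,0,0,0,94]]]'; python3 -m handwheel '[[[0,0,0,0,0,0,70],[0,0,0,0,0,0,54],[0,0,0,0,0,0,46],[0,0,0,0,0,0,40],[0,0,0,0,0,0,36],[0,0,0,0,0,0,36],[0,0,0,0,0,0,36],[0,0,0,0,0,0,36]]]' 20;python3 -c "
from h import *
to([.48,.343,.111],79.7)"
```

```text
clock: 5.17
position: [0.4869, 0.3539, 0.1171]
ee_rot: [179.9, -0.1, 79.9]
ft_force: [0.5, 0.3, 1.2]
opening: 1.001
clock: 5.83
position: [0.4867, 0.3534, 0.116]
ee_rot: [180.0, -0.0, 79.9]
ft_force: [2.5, -0.2, 1.4]
opening: 0.584
t 5.83 pos [0.4867 0.3534 0.116 ] rpy [ 1.7997e+02 -2.0000e-02  7.9900e+01] q [-12.  30. -39. 105.  23.  53. -72.] F [ 2.5 -0.2  1.4] op 0.584
 shift mm (tool) [-11.4  -4.8   5. ] tool-z turn rad 0.004
```

```bash
python3 -m handwheel '[[[0,0,0,0,0,0,36],[0,0,0,0,0,0,36],[0,0,0,0,0,0,36],[0,0,0,0,0,0,36],[0,0,0,0,0,0,36]]]' 20
```

```text
clock: 6.25
position: [0.4865, 0.3534, 0.116]
ee_rot: [180.0, -0.0, 79.9]
ft_force: [3.4, -0.9, 3.5]
opening: 0.583
```

The jaws stopped at 54.8 mm on the shoulder, with the tips too low. I'll open, rise 9 mm and grip again.

```bash
python3 -m handwheel '[[[0,0,0,0,0,0,70],[0,0,0,0,0,0,70],[0,0,0,0,0,0,70],[0,0,0,0,0,-5,70],[0,0,0,0,0,-5,70],[0,0,0,0,0,0,70],[0,0,0,0,0,0,40],[0,0,0,0,0,0,36],[0,0,0,0,0,0,36],[0,0,0,0,0,0,36],[0,0,0,0,0,0,36],[0,0,0,0,0,0,36]]]' 20; python3 - <<'E'
from h import *
s=monitor.observe(); print(s["opening"]*94)
im,_=optics.grab_frame("scene"); a=im[110:230,340:500,::-1]; 
w,_=optics.grab_frame("wrist"); b=w[150:310,200:440,::-1]
cv2.imwrite("pics/c4.png",np.hstack([cv2.resize(a,(480,360),interpolation=cv2.INTER_CUBIC),cv2.resize(b,(320,213)) if 0 else cv2.copyMakeBorder(cv2.resize(b,(320,213)),0,147,0,0,0)]))
E
python3 -m handwheel '[[[0,0,0,0,0,0,36],[0,0,0,0,0,0,36]]]'
```

```text
clock: 7.25
position: [0.4864, 0.3534, 0.1257]
ee_rot: [-180.0, 0.0, 79.9]
ft_force: [0.7, 0.0, -0.5]
opening: 0.54
50.75623881154185
clock: 7.52
position: [0.4863, 0.3534, 0.1258]
ee_rot: [-180.0, 0.0, 79.9]
ft_force: [0.6, -0.8, -1.7]
opening: 0.538
```

View pics/c4.png

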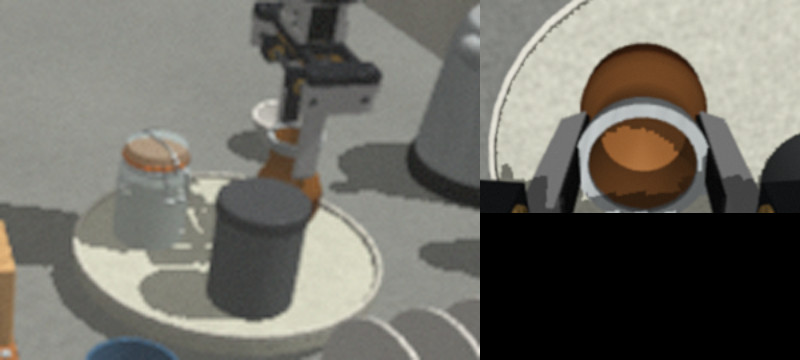

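```bash
python3 -m handwheel '[[[0,0,0,0,0,-4,36],[0,0,0,0,0,-8,36],[0,0,0,0,0,-8,36],[0,0,0,0,0,0,36],[0,0,0,0,0,0,36]]]' 25; python3 - <<'E'
from ring import *
g=ring(.157,.148,.168,(200,150,460,320),'w5'); print(g); to([g[0],g[1],.117],79.7)
im=cv2.imread("pics/w5.png")[120:300,180:460]
cv2.imwrite("pics/c5.png",cv2.resize(im,None,fx=2,fy=2,interpolation=cv2.INTER_CUBIC))
E
```

```text
clock: 7.93
position: [0.4866, 0.3537, 0.1466]
ee_rot: [179.9, -0.1, 79.9]
ft_force: [0.7, -0.5, -3.8]
opening: 0.534
ellipse 321.8813171386719 268.637939453125 (89.14889526367188, 123.04625701904297) z 0.15879385319035874
[0.48614406 0.35530351 0.157     ]
t 7.98 pos [0.4865 0.3534 0.1462] rpy [ 1.7997e+02 -2.0000e-02  7.9900e+01] q [-11.  27. -40. 104.  21.  56. -70.] F [-0.3 -0.1 -2.9] op 0.537
 shift mm (tool) [ 1.8 -0.7 29.2] tool-z turn rad 0.004
```

View pics/c5.png

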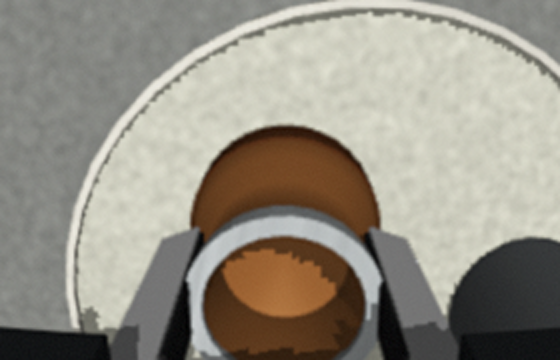

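```bash
python3 -c "
from h import *
to([.5286,-.105,.26],79.7)
A=np.load('pics/w1R.npy'); c=(optics.camera_params('wrist'),A[:3],A[3])
f=lambda u,v,z:plane(c,'wrist',u,v,z); th=np.radians(-10.3); cx=np.array([np.cos(th),np.sin(th),0]); cy=np.array([-np.sin(th),np.cos(th),0])
b,e=f(309.2,180,.018),f(378.2,180,.018); s=f(346.3,106.8,.058); print(((b+e)/2-s)@cx,((b+e)/2-s)@cy, (f(308.7,62.5,.018)-s)@cy)"
python3 -m handwheel '[[[0,0,0,0,0,-15,36],[0,0,0,0,0,-30,36],[0,0,0,0,0,-30,36],[0,0,0,0,0,-25,36],[0,0,0,0,0,-13,36],[0,0,0,-10,3,0,36],[0,0,0,-20,5,0,36],[0,0,0,-30,8,0,36],[0,0,0,-30,8,0,36],[0,0,0,-30,8,0,36],[0,0,0,-30,8,0,36],[0,0,0,-30,8,0,36]]]'; python3 -c "
from h import *
to([.5286,-.105,.26],79.7)"
```

```text
t 7.98 pos [0.4865 0.3534 0.1462] rpy [ 1.7997e+02 -2.0000e-02  7.9900e+01] q [-11.  27. -40. 104.  21.  56. -70.] F [-0.3 -0.1 -2.9] op 0.537
 shift mm (tool) [-443.9  121.9 -113.9] tool-z turn rad 0.004
0.0008130532035492818 -0.1137412488711733 0.07026243980203369
clock: 8.98
position: [0.5012, 0.1649, 0.2568]
ee_rot: [-179.9, 0.1, 79.9]
ft_force: [1.0, 0.6, -3.1]
opening: 0.535
t 8.98 pos [0.5012 0.1649 0.2568] rpy [-1.7989e+02  7.0000e-02  7.9870e+01] q [ 10.  13. -41. 107.   9.  64. -44.] F [ 1.   0.6 -3.1] op 0.535
 shift mm (tool) [-260.9   74.4   -3. ] tool-z turn rad 0.003
```

```bash
python3 -m handwheel '[[[0,0,0,-30,8,0,36],[0,0,0,-30,8,0,36],[0,0,0,-30,8,0,36],[0,0,0,-30,8,0,36],[0,0,0,-30,9,0,36],[0,0,0,-30,9,0,36],[0,0,0,-30,9,0,36],[0,0,0,-25,8,0,36],[0,0,0,-13,4,0,36],[0,0,0,-5,3,0,36],[0,0,0,0,0,0,36],[0,0,0,0,0,0,36]]]'; python3 -c "
from h import *
c=cam('wrist')
im,d=optics.grab_frame('wrist'); cv2.imwrite('pics/w6.png',im[:,:,::-1]); np.save('pics/w6.npy',d); np.save('pics/w6R.npy',np.vstack([c[1],c[2]]))
to([.5393,-.0461,.2],79.7)
u,v=proj(c,'wrist',[.5393,-.0461,.058]); print(u,v)
u,v=int(u),int(v); a=im[v-65:v+65,u-85:u+85,::-1]; cv2.imwrite('pics/c6.png',cv2.resize(a,None,fx=4,fy=4,interpolation=cv2.INTER_CUBIC))"
```

```text
clock: 9.98
position: [0.5303, -0.0931, 0.2581]
ee_rot: [-179.9, -0.0, 80.0]
ft_force: [-0.6, -0.0, -3.7]
opening: 0.537
t 10.03 pos [ 0.5304 -0.0926  0.2584] rpy [-1.7996e+02 -3.0000e-02  8.0010e+01] q [ 30.  12. -31. 106.   7.  64. -14.] F [-0.3  0.4 -3.1] op 0.533
 shift mm (tool) [47.4  0.8 58.4] tool-z turn rad 0.005
323.0565091066714 143.92995048835988
```

View pics/c6.png

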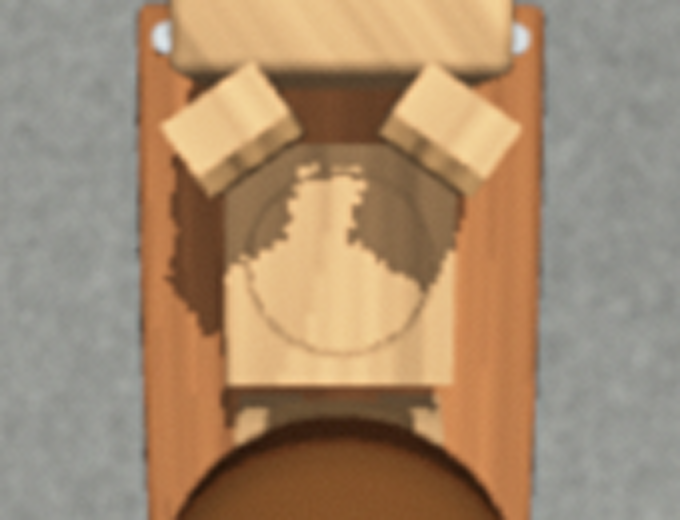

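The dish rim is centred at crop (340,262), full-image (323,143.5). My seat estimate predicted (323.1,143.9), so it holds.

```bash
python3 -m handwheel '[[[0,0,0.005,8,0.2,0,36],[0,0,0,16,0.3,0,36],[0,0,0,16,0.3,5,36],[0,0,0,7.4,0,15,36],[0,0,0,0,0,25,36],[0,0,0,0,0,25,36],[0,0,0,0,0,18,36],[0,0,0,0,0,10,36],[0,0,0,0,0,4,36],[0,0,0,0,0,2,36],[0,0,0,0,0,0,36],[0,0,0,0,0,0,36]]]'; python3 -c "
from h import *
to([.5393,-.0461,.1468],79.7)"
```

```text
clock: 11.03
position: [0.5405, -0.0475, 0.1558]
ee_rot: [179.9, -0.0, 79.6]
ft_force: [1.2, -1.1, -3.3]
opening: 0.536
t 11.03 pos [ 0.5405 -0.0475  0.1558] rpy [ 1.7992e+02 -1.0000e-02  7.9630e+01] q [ 25.  19. -32. 112.  13.  52. -24.] F [ 1.2 -1.1 -3.3] op 0.536
 shift mm (tool) [ 1.2 -1.4  9. ] tool-z turn rad -0.001
```

```bash
python3 -m handwheel '[[[0,0,0,1,-1.2,2,36],[0,0,0,0,0,2,36],[0,0,0,0,0,1.5,36],[0,0,0,0,0,1,36],[0,0,0,0,0,0,36],[0,0,0,0,0,0,36]]]'; python3 -c "
from h import *
to([.5393,-.0461,.1468],79.7)"; python3 -m handwheel '[[[0,0,0,0,0,0.7,36],[0,0,0,0,0,0.7,36],[0,0,0,0,0,0,36],[0,0,0,0,0,0,36]]]';python3 -c "
from h import *
to([.5393,-.0461,.1468],79.7)"
```

```text
clock: 11.53
position: [0.5389, -0.0466, 0.1483]
ee_rot: [-180.0, -0.0, 79.6]
ft_force: [-0.8, 0.2, -3.2]
opening: 0.531
t 11.53 pos [ 0.5389 -0.0466  0.1483] rpy [-180.     -0.     79.62] q [ 24.  20. -31. 112.  13.  51. -24.] F [-0.8  0.2 -3.2] op 0.531
 shift mm (tool) [0.6 0.3 1.5] tool-z turn rad -0.001
clock: 11.87
position: [0.5391, -0.0465, 0.1472]
ee_rot: [180.0, -0.0, 79.6]
ft_force: [-1.0, -0.6, 2.8]
opening: 0.536
t 11.87 pos [ 0.5391 -0.0465  0.1472] rpy [ 1.7997e+02 -1.0000e-02  7.9630e+01] q [ 24.  20. -31. 112.  13.  51. -24.] F [-1.  -0.6  2.8] op 0.536
 shift mm (tool) [0.4 0.1 0.4] tool-z turn rad -0.001
```

```bash
python3 -m handwheel '[[[0,0,0,0,0,0,60],[0,0,0,0,0,0,76],[0,0,0,0,0,0,90],[0,0,0,0,0,0,90],[0,0,0,0,0,-4,90],[0,0,0,0,0,-15,90],[0,0,0,0,0,-25,90],[0,0,0,0,0,-30,90],[0,0,0,0,0,-10,90],[0,0,0,0,0,0,90],[0,0,0,0,0,0,90]]]'; python3 - <<'E'
from ring import *
g=ring(.158,.151,.168,(220,120,420,320),'w7'); print("ring",g,"seat .5393 -.0461")
to([.5393,-.0461,.2],79.7)
im=cv2.imread("pics/w7.png")[130:330,210:430]
s,_=optics.grab_frame("scene"); s=s[150:250,230:360,::-1]
cv2.imwrite("pics/c7.png",np.hstack([cv2.resize(im,(440,400)),cv2.resize(s,(360,277)) if 0 else cv2.copyMakeBorder(cv2.resize(s,(360,277),interpolation=cv2.INTER_CUBIC),0,123,0,0,0)]))
E
```

```text
clock: 12.78
position: [0.539, -0.0467, 0.2311]
ee_rot: [179.9, 0.0, 79.6]
ft_force: [-0.2, -0.5, -0.4]
opening: 0.959
ellipse 322.3887634277344 220.10186767578125 (66.50254821777344, 68.42440795898438) z 0.15956920003816005
ring [ 0.53877775 -0.04691632  0.158     ] seat .5393 -.0461
t 12.83 pos [ 0.5385 -0.0467  0.2303] rpy [-1.7997e+02  1.0000e-02  7.9620e+01] q [ 26.  14. -33. 107.   9.  61. -21.] F [-0.2  0.4 -1.1] op 0.958
 shift mm (tool) [ 0.8  0.7 30.3] tool-z turn rad -0.001
```

View pics/c7.png

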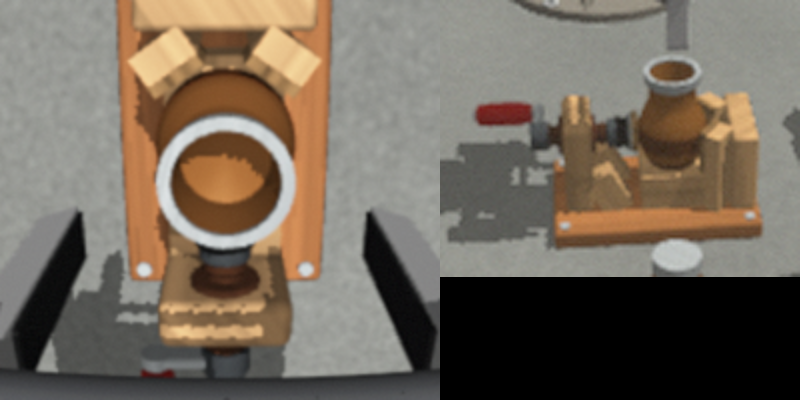

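The gourd stands upright and centred in the dish, with its mouth ring within 1 mm of the seat and at the expected height. Next is the knob.

```bash
python3 -c "
from h import *
to([.4702,-.2043,.20],79.7)"; python3 -m handwheel '[[[0,0,0,-10,-4,0,50],[0,0,0,-20,-6,0,50],[0,0,0,-28,-7,0,50],[0,0,0,-28,-7,0,50],[0,0,0,-28,-7,-0,50],[0,0,0,-28,-5,-0,50],[0,0,0,-17,-2,10,50],[0,0,0,-7,0,10,50],[0,0,0,0,0,10,50],[0,0,0,0,0,0,50],[0,0,0,0,0,0,50]]]'; cat > knob.py <<'E'
from h import *
def knob(name,z):
    c=cam('wrist'); im,d=optics.grab_frame('wrist'); cv2.imwrite(f'pics/{name}.png',im[:,:,::-1])
    hsv=cv2.cvtColor(im,cv2.COLOR_RGB2HSV); m=(((hsv[...,0]<6)|(hsv[...,0]>174))&(hsv[...,1]>180)&(hsv[...,2]>70)).astype(np.uint8); m[:,:220]=0; m[:,420:]=0
    cn=max(cv2.findContours(m,cv2.RETR_EXTERNAL,cv2.CHAIN_APPROX_NONE)[0],key=cv2.contourArea); x,y,w,h=cv2.boundingRect(cn); print("box",x,y,w,h)
    mm=m[y:y+h,x:x+w]>0; print("depth med",np.median(d[y:y+h,x:x+w][mm]))
    a,b=plane(c,'wrist',x+w/2,y,z),plane(c,'wrist',x+w/2,y+h,z); print(a,b); return (a+b)/2
E
python3 -c "
from knob import *
k=knob('w8',.0955); print(k); to([k[0],k[1],.0955],79.7)"
```

```text
t 12.88 pos [ 0.5383 -0.0467  0.2299] rpy [-1.7992e+02  1.0000e-02  7.9620e+01] q [ 26.  15. -33. 107.   9.  61. -21.] F [-0.9 -0.5  0.3] op 0.959
 shift mm (tool) [-167.3  -38.5   30. ] tool-z turn rad -0.001
clock: 13.8
position: [0.4716, -0.2016, 0.2]
ee_rot: [-179.9, -0.1, 79.7]
ft_force: [0.7, 0.5, 0.1]
opening: 0.53
box 309 181 25 60
depth med 0.2665375
[ 0.47484085 -0.17712788  0.0955    ] [ 0.46478926 -0.23239361  0.0955    ]
[ 0.46981506 -0.20476075  0.0955    ]
t 13.85 pos [ 0.472  -0.2016  0.2007] rpy [-1.7996e+02 -5.0000e-02  7.9740e+01] q [ 40.  13. -27. 113.   7.  56.  -1.] F [ 0.1  0.3 -0.1] op 0.534
 shift mm (tool) [ -3.6  -1.5 105.2] tool-z turn rad 0.001
```

```bash
python3 -m handwheel '[[[0,0,0,-3.6,-1.5,12,50],[0,0,0,0,0,25,50],[0,0,0,0,0,28,50],[0,0,0,0,0,22,50],[0,0,0,0,0,12,50],[0,0,0,0,0,6,50],[0,0,0,0,0,0,20],[0,0,0,0,0,0,12],[0,0,0,0,0,0,12],[0,0,0,0,0,0,12],[0,0,0,0,0,0,12],[0,0,0,0,0,0,12]]]' 30;python3 -c "
from h import *
to([.4698,-.2048,.0955],79.7)"
```

```text
clock: 14.85
position: [0.4701, -0.2065, 0.0967]
ee_rot: [179.9, 0.0, 79.6]
ft_force: [0.3, -0.8, 2.7]
opening: 0.227
t 14.85 pos [ 0.4701 -0.2065  0.0967] rpy [1.7991e+02 2.0000e-02 7.9620e+01] q [ 38.  21. -25. 118.  13.  44.  -6.] F [ 0.3 -0.8  2.7] op 0.227
 shift mm (tool) [ 1.7 -0.6  1.2] tool-z turn rad -0.001
```

```bash
cat > feel.py <<'E'
import sys
from h import *
# track gourd in fixed views vs. reference; force readings
def feel(name,n=10,ang=None):
    F=[];T0=monitor.observe()["clock"]
    for i in range(n):
        im,_=optics.grab_frame("scene" if i%2 else "top"); cv2.imwrite(f"pics/{name}_{i}.png",im[:,:,::-1]) if i<2 else None
        s=monitor.observe(); F.append(s["ft_force"])
    F=np.array(F); th=np.radians(-10.3); cx=np.array([np.cos(th),np.sin(th),0]); cy=np.array([-np.sin(th),np.cos(th),0])
    f=F.mean(0); sd=F.std(0)/np.sqrt(n); p=s["position"]-np.array([.5390,-.0465,0])
    x,z=p@cx,p[2]-.003-.092; a=np.degrees(np.arctan2(x,z))%360; ar=np.radians(a)
    t=cx*np.cos(ar)-np.array([0,0,1])*np.sin(ar)
    print("t %.2f angle %.1f r %.1f y %.1f | F clamp x %.2f y %.2f z %.2f (se %.2f) | resisting %.2f"%(s["clock"],a,1000*np.hypot(x,z),1000*p@cy,f@cx,f@cy,f[2],sd.mean(),-f@t))
if __name__=="__main__": feel(sys.argv[1])
E
python3 feel.py r0; python3 -m handwheel '[[[0,0,0,0.4,1.4,-10.3,12],[0,0,0,0.4,4,-9.7,12],[0,0,0,0.4,6.4,-8.3,12],[0,0,0,0.4,8.3,-6.4,12],[0,0,0,0.4,9.6,-4,12],[0,0,0,0.4,10.3,-1.4,12],[0,0,0,0.4,10.3,1.4,12],[0,0,0,0.4,9.7,4,12],[0,0,0,0.4,8.3,6.4,12],[0,0,0,0.4,6.4,8.3,12],[0,0,0,0.4,4,9.6,12],[0,0,0,0.4,1.4,10.3,12]]]'; python3 feel.py r1
```

```text
t 15.35 angle 271.5 r 39.4 y -169.7 | F clamp x 2.52 y -1.17 z 3.07 (se 0.27) | resisting -3.13
clock: 16.35
position: [0.5499, -0.2159, 0.095]
ee_rot: [180.0, -0.0, 79.6]
ft_force: [-6.5, 1.0, 3.9]
opening: 0.225
t 16.85 angle 87.9 r 40.6 y -164.8 | F clamp x 3.03 y 0.34 z -3.86 (se 0.28) | resisting -3.96
```

```bash
cat > trk.py <<'E'
import sys
from h import *
th=np.radians(-10.3); cx=np.array([np.cos(th),np.sin(th),0]); cy=np.array([-np.sin(th),np.cos(th),0]); g=np.array([.539,-.0465,.15])
def trk(a,b):
    for i,n in((0,"top"),(1,"scene")):
        c=cam(n); u,v=proj(c,n,g); J=np.stack([proj(c,n,g+.01*cx)-(u,v),proj(c,n,g+.01*cy)-(u,v)],1)/10
        w=14 if i else 9; u,v=int(u),int(v)
        A,B=[cv2.resize(cv2.imread(f"pics/{k}_{i}.png",0)[v-w:v+w,u-w:u+w].astype(np.float32),None,fx=4,fy=4,interpolation=cv2.INTER_CUBIC) for k in(a,b)]
        (dx,dy),r=cv2.phaseCorrelate(A,B,cv2.createHanningWindow(A.shape[::-1],cv2.CV_32F)); print(n,"moved mm clamp x,y",np.linalg.solve(J,[dx/4,dy/4]).round(2),"resp %.2f"%r)
if __name__=="__main__": trk(sys.argv[1],sys.argv[2])
E
python3 trk.py r0 r1
for i in 1; do python3 -m handwheel '[[[0,0,0,0.2,-0.7,5.2,12],[0,0,0,0.2,-0.7,5.2,12]]]' | sed -n '1,2p;4p'; python3 -m handwheel '[[[0,0,0,0.2,-2,5,12],[0,0,0,0.2,-2,4.8,12]]]'| sed -n '1,2p;4p';python3 -m handwheel '[[[0,0,0,0.2,-3.2,4.1,12],[0,0,0,0.2,-3.2,4.1,12]]]'| sed -n '1,2p;4p'; done; python3 feel.py r2;python3 -c "
from h import *
for i in range(6): print(monitor.observe()['ft_force'])"
```

```text
top moved mm clamp x,y [-0.22  2.83] resp 0.55
scene moved mm clamp x,y [0.15 2.66] resp 0.58
clock: 17.02
position: [0.5486, -0.2154, 0.0861]
ft_force: [2.4, 2.3, 3.4]
clock: 17.18
position: [0.5447, -0.2142, 0.0756]
ft_force: [4.7, 1.1, 1.7]
clock: 17.35
position: [0.5386, -0.2127, 0.0673]
ft_force: [5.9, 0.4, 0.5]
t 17.85 angle 135.0 r 40.0 y -163.5 | F clamp x 6.41 y 1.44 z -8.45 (se 0.25) | resisting -1.43
[ 5.97648111  0.8448911  -8.60593958]
[ 5.97648111  0.8448911  -8.60593958]
[ 5.97648111  0.8448911  -8.60593958]
[ 5.97648111  0.8448911  -8.60593958]
[ 5.97648111  0.8448911  -8.60593958]
[ 5.97648111  0.8448911  -8.60593958]
```

```bash
python3 trk.py r0 r2; python3 trk.py r1 r2
p() { sed -n '1,2p;4p' | tr '\n' ' '; echo; }
python3 -m handwheel '[[[0,0,0,0.2,-3.5,4.5,12],[0,0,0,0.2,-4.3,3.5,12],[0,0,0,0.2,-4.7,2.3,12]]]' | p
python3 -m handwheel '[[[0,0,0,0.2,-5,1.7,12],[0,0,0,0.2,-5.1,1,12]]]' | p
python3 -m handwheel '[[[0,0,0,0.2,-5.2,0.3,12],[0,0,0,0.2,-5.2,-0.3,12]]]' | p
python3 -m handwheel '[[[0,0,0,0.2,-5.1,-1,12],[0,0,0,0.2,-5,-1.7,12]]]' | p
python3 feel.py r3; python3 trk.py r0 r3; python3 trk.py r1 r3
```

```text
top moved mm clamp x,y [-0.59  5.37] resp 0.50
scene moved mm clamp x,y [0.46 5.2 ] resp 0.55
top moved mm clamp x,y [0.1  0.08] resp 0.41
scene moved mm clamp x,y [-0.09  0.01] resp 0.48
clock: 18.1 position: [0.525, -0.2095, 0.057] ft_force: [-2.4, 2.4, 16.4] 
clock: 18.27 position: [0.5159, -0.2075, 0.0548] ft_force: [2.8, 1.7, 13.6] 
clock: 18.43 position: [0.5062, -0.2053, 0.0549] ft_force: [5.2, 0.2, 8.0] 
clock: 18.6 position: [0.4964, -0.2032, 0.0575] ft_force: [6.0, 0.2, 4.8] 
t 19.10 angle 201.0 r 40.2 y -161.7 | F clamp x 1.55 y 2.04 z 9.62 (se 0.35) | resisting -2.00
top moved mm clamp x,y [-0.6   5.29] resp 0.52
scene moved mm clamp x,y [0.44 5.23] resp 0.54
top moved mm clamp x,y [-0.01  0.27] resp 0.45
scene moved mm clamp x,y [0.22 2.66] resp 0.63
```

```bash
cat > trk2.py <<'E'
import sys
from trk import *
def ecc(a,b):
    o=[]
    for i,n in((0,"top"),(1,"scene")):
        c=cam(n); u,v=proj(c,n,g); J=np.stack([proj(c,n,g+.01*cx)-(u,v),proj(c,n,g+.01*cy)-(u,v)],1)/10
        u,v=int(u),int(v); A,B=[cv2.imread(f"pics/{k}_{i}.png",0).astype(np.float32) for k in(a,b)]
        w=11 if i==0 else 15; T=A[v-w:v+w+1,u-w:u+w+1]; m=np.float32([[1,0,u-w],[0,1,v-w]])
        k,m=cv2.findTransformECC(T,B,m,cv2.MOTION_TRANSLATION,(3,200,1e-5),None,3)
        o+=[n,np.linalg.solve(J,m[:,2]-(u-w,v-w)).round(2),round(k,3)]
    print(a,b,*o)
for b in sys.argv[2:]: ecc(sys.argv[1],b)
E
python3 trk2.py r0 r0 r1 r2 r3; python3 trk2.py r1 r2 r3; python3 trk2.py r2 r3
```

```text
r0 r0 top [0.  0.1] 0.995 scene [ 0.03 -0.08] 1.0
r0 r1 top [-0.38  3.18] 0.974 scene [0.21 2.92] 0.991
r0 r2 top [-0.4   4.46] 0.956 scene [0.01 3.88] 0.986
r0 r3 top [-0.48  5.24] 0.946 scene [0.2  4.67] 0.983
r1 r2 top [-0.05  1.28] 0.987 scene [-0.12  0.93] 0.997
r1 r3 top [-0.12  2.07] 0.983 scene [-0.06  1.69] 0.996
r2 r3 top [-0.05  0.87] 0.99 scene [0.13 0.79] 0.998
```

```bash

p() { sed -n '1,2p;4p' | tr '\n' ' '; echo; }
python3 -m handwheel '[[[0,0,0,0.2,-4.8,-3,12],[0,0,0,0.2,-4.4,-3.5,12],[0,0,0,0.2,-4,-3.4,12]]]' | p
python3 -m handwheel '[[[0,0,0,0.2,-3.6,-3.9,12],[0,0,0,0.2,-3,-4.3,12]]]' | p
python3 -m handwheel '[[[0,0,0,0.2,-2.4,-4.6,12],[0,0,0,0.2,-1.8,-4.9,12]]]' | p
python3 -m handwheel '[[[0,0,0,0.2,-1.2,-5.1,12],[0,0,0,0.2,-0.5,-5.2,12]]]' | p
python3 -m handwheel '[[[0,0,0,0.2,0.2,-5.2,12],[0,0,0,0.2,0.9,-5.2,12]]]' | p
python3 feel.py r4; python3 trk2.py r0 r4; python3 trk2.py r1 r4;python3 trk2.py r3 r4
```

```text
clock: 19.35 position: [0.4825, -0.2, 0.0671] ft_force: [6.6, 0.1, -0.7] 
clock: 19.52 position: [0.4764, -0.1985, 0.0756] ft_force: [6.9, 0.3, -2.4] 
clock: 19.68 position: [0.4726, -0.1974, 0.0852] ft_force: [9.2, -0.6, -3.4] 
clock: 19.85 position: [0.4713, -0.1967, 0.0956] ft_force: [11.3, 0.1, -5.8] 
clock: 20.02 position: [0.4727, -0.1966, 0.106] ft_force: [13.2, -1.7, -8.3] 
t 20.52 angle 286.2 r 39.7 y -159.5 | F clamp x 9.98 y 1.38 z -1.30 (se 0.23) | resisting -1.54
r0 r4 top [-0.54  5.35] 0.944 scene [0.24 4.74] 0.982
r1 r4 top [-0.14  2.19] 0.981 scene [0.11 1.75] 0.996
r3 r4 top [0.   0.07] 0.996 scene [0.11 0.09] 0.999
```

```bash
python3 - <<'E'
import numpy as np
from scipy.optimize import least_squares
th=np.radians(-10.3); cx=np.array([np.cos(th),np.sin(th),0])
D=[(.5499,-.2159,.095,-6.5,1,3.9),(.5486,-.2154,.0861,2.4,2.3,3.4),(.5447,-.2142,.0756,4.7,1.1,1.7),(.5386,-.2127,.0673,5.9,.4,.5),(.525,-.2095,.057,-2.4,2.4,16.4),(.5159,-.2075,.0548,2.8,1.7,13.6),(.5062,-.2053,.0549,5.2,.2,8),(.4964,-.2032,.0575,6,.2,4.8),(.4825,-.2,.0671,6.6,.1,-.7),(.4764,-.1985,.0756,6.9,.3,-2.4),(.4726,-.1974,.0852,9.2,-.6,-3.4),(.4713,-.1967,.0956,11.3,.1,-5.8),(.4727,-.1966,.106,13.2,-1.7,-8.3)]
D=np.array(D); x=(D[:,:3]-[.539,-.0465,0])@cx; z=D[:,2]
s=least_squares(lambda q:np.hypot(x-q[0],z-q[1])-.04,[0,.095]).x; print(s)
a=np.arctan2(x-s[0],z-s[1])%(2*np.pi)
for i in range(len(D)):
    fx=D[i,3:]@cx; fz=D[i,5]; print("%.0f deg tang %.2f rad %.2f"%(np.degrees(a[i]),-(fx*np.cos(a[i])-fz*np.sin(a[i])),fx*np.sin(a[i])+fz*np.cos(a[i])))
E
```

```text
[0.00053195 0.09467538]
90 deg tang 3.95 rad -6.54
102 deg tang 3.74 rad 1.18
119 deg tang 3.61 rad 3.08
134 deg tang 4.31 rad 3.81
159 deg tang 3.41 rad -16.28
172 deg tang 4.30 rad -13.13
186 deg tang 4.17 rad -8.51
201 deg tang 3.73 rad -6.60
226 deg tang 4.99 rad -4.18
241 deg tang 5.33 rad -4.76
256 deg tang 5.47 rad -8.09
271 deg tang 5.54 rad -11.23
286 deg tang 4.26 rad -15.08
```

```bash

p() { sed -n '1,2p;4p' | tr '\n' ' '; echo; }
python3 -m handwheel '[[[0,0,0,0.2,2.6,-4.9,12],[0,0,0,0.2,3,-4.6,12]]]' | p
python3 -m handwheel '[[[0,0,0,0.2,3,-4.3,12],[0,0,0,0.2,3.5,-3.9,12]]]' | p
python3 -m handwheel '[[[0,0,0,0.2,4,-3.4,12],[0,0,0,0.2,4.4,-2.8,12]]]' | p
python3 -m handwheel '[[[0,0,0,0.2,4.7,-2.2,12],[0,0,0,0.2,4.3,-1.4,12]]]' | p
python3 feel.py r5; python3 trk2.py r4 r5
```

```text
clock: 20.68 position: [0.4767, -0.1969, 0.1147] ft_force: [3.3, 0.0, -9.4] 
clock: 20.85 position: [0.4829, -0.1977, 0.123] ft_force: [1.4, 2.1, -8.7] 
clock: 21.02 position: [0.4914, -0.1989, 0.1294] ft_force: [-4.9, 3.9, -2.8] 
clock: 21.18 position: [0.5006, -0.2001, 0.1332] ft_force: [-6.3, 3.4, 1.9] 
t 21.68 angle 346.0 r 39.5 y -158.0 | F clamp x -3.17 y 2.64 z 4.18 (se 0.28) | resisting 2.07
r4 r5 top [ 0.06 -0.02] 0.996 scene [0.11 0.06] 0.999
```

The moving resistance is about 6 N against a free baseline of about 3.9 N. That is a rise of about 2.1 N, or roughly 53 N of clamping, and the gourd is no longer moving. I'll release.

```bash
python3 -m handwheel '[[[0,0,0,0,0,0,30],[0,0,0,0,0,0,45],[0,0,0,0,0,0,50],[0,0,0,0,0,0,50],[0,0,0,0,0,0,50],[0,0,0,0,0,-8,50],[0,0,0,0,0,-20,50],[0,0,0,0,0,-30,50],[0,0,0,0,0,-30,50],[0,0,0,0,0,-15,50],[0,0,0,0,0,0,50],[0,0,0,0,0,0,50]]]'; python3 feel.py r6; python3 trk2.py r5 r6; python3 -c "
from knob import *
k=knob('w9',.131); p=k-np.array([.539,-.0465,.131]); th=np.radians(-10.3)
print('knob clamp x',p@[np.cos(th),np.sin(th),0])
im=cv2.imread('pics/w9.png'); s=cv2.imread('pics/r6_1.png')[130:250,220:400]
cv2.imwrite('pics/c9.png',np.hstack([cv2.resize(im[50:290,180:460],(420,360)),cv2.resize(s,(380,253)) if 0 else cv2.copyMakeBorder(cv2.resize(s,(380,253)),0,107,0,0,0)]))"
```

```text
clock: 22.68
position: [0.5015, -0.2005, 0.2372]
ee_rot: [179.9, 0.0, 79.6]
ft_force: [-0.7, -0.4, -1.4]
opening: 0.534
t 23.18 angle 356.0 r 141.1 y -158.0 | F clamp x 0.05 y -0.17 z -0.24 (se 0.14) | resisting -0.03
r5 r6 top [ 0.03 -0.11] 0.996 scene [-0.03  0.08] 0.999
box 310 175 24 61
depth med 0.26424053
[ 0.50592761 -0.17086171  0.131     ] [ 0.49574158 -0.22650298  0.131     ]
knob clamp x -0.010339831157739654
```

View pics/c9.png

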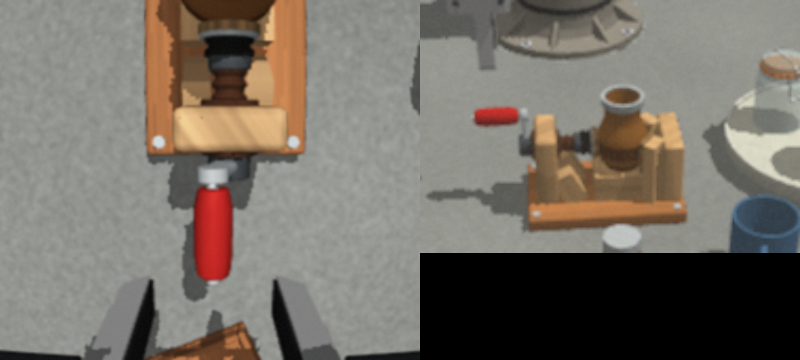

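The handle has stayed at about 345° (clamp x −10 mm). The gourd is upright between the pad and the V jaw, the gripper is clear, and nothing else in view has moved.

```bash
python3 -c "
from cell import ticket; print(ticket.finish_job())"
```

```text
the job is handed in; nothing more can be done
None
```

The gourd is standing mouth up in the clamp's dish and is clamped. The job was handed in at about 23 s, with the gripper open and well clear of everything.

**Placing:** My first grip stopped at 54.8 mm on the gourd's shoulder, so I opened, rose about 10 mm and gripped again. The jaws then stopped at 50.6 mm rather than the 46 mm given for the neck, but the hold did not slip. I set the gourd down by feel. After release its mouth ring was within 1 mm of the dish centre and at the expected height.

**Clamping:** I wound the crank clockwise about 435°, from about 270° to about 345° one turn on.
- **Gourd movement:** The pad pushed the gourd about 5 mm, more than the 3 mm expected, until it met the V jaw. After that it did not move.
- **Clamping force:** The force to keep the handle moving rose from about 3.9 N to about 6 N, which means roughly 53 N of clamping. The turn since the gourd stopped moving agrees, at about 3.1 rad.

**Last checks:** The handle stayed where I left it, the gourd did not shift on release, and the force on the tool was about zero. In the last views nothing else appeared moved.

**Disagreements:**
- The forces read while holding the handle still were unusable, so I judged by the moving forces.
- My first image tracker gave inconsistent results and I replaced it.
- The first overhead estimate of the gourd was about 6 mm from the wrist camera's; I used the wrist camera.

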